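# Shut the incubation box: break the lid stay, lower the lid

### The job

The white incubation box with the petri dishes in it stands open, its lid propped up by a locked folding stay. Press the red knob at the stay's knuckle down to break the stay while the lid is still up, then lower the lid gently until it is fully shut, and let go.

Things in the scene. Friction and masses are not known exactly. Their poses are not given: they have to be found in the camera images.
- lid (a joint): Dark grey lid of the fixed white box (180 x 85 mm, 132 high shut). 0 = shut and level, 1.25 = propped open at the start. Plate 170 deep, 85 wide, 12 thick, hinged along the box's far upper edge, 120 mm above the worktop. The stay locked, it cannot be lowered; the stay broken, the stiff hinge keeps it at any angle, and 2 to 4 N square to it near its front edge move it.
- stay (a joint): Fold of the stay's knuckle: 0 locked on its stop (knuckle 5 mm above straight), 0.15 straight, more as it folds down, about 2.5 with the lid shut. Two steel links at the box's right side seen from the robot: 60 mm from box to knuckle, 94 mm from knuckle to lid. About 4 to 8 N down on the knob break it; it stays where left and folds on as the lid is lowered.
- knuckle_knob (a point): Centre of the red knob on the knuckle: lying cylinder, 18 mm diameter, 18 long, parallel to the hinge, its centre 40 mm outside the box's right side; 148 mm above the worktop when locked. It moves on a 60 mm circle about a pivot 45 mm nearer the robot and 40 lower: pressed down it also goes a little away from the robot. 25 mm down: fold about 0.8, lid only about 0.1 lower.
- lid_front (a point): Point on the lid's outer face, on its middle line, 22 mm from the front edge, 150 from the hinge line (hinge axis level with the inner face, 12 mm under). Axes turn with the lid: x front edge to hinge, y along the hinge (left seen from the robot), z out of the face. Push here to shut: fingertips behind the raised lid from above, draw it to the robot and down along its arc.

How it is judged (in metres and radians):
On the way, in this order (a step that is already met when the one before it is completed fails the run):
1. the stay is broken at its knuckle (folded by more than 0.4 rad) while the lid is still up (more than 0.7 rad open) (value of joint stay above 0.4 rad and value of joint lid above 0.7 rad), for 0.1 s.
2. the lid is down (value of joint lid below 0.06 rad), for 0.1 s.
At the end, for the whole second after the job is handed in: The lid is fully shut (within 0.06 rad, 10 mm at its front edge) and at rest (value of joint lid below 0.06 rad and velocity of joint lid between -0.05 and 0.05 rad/s); the robot touches nothing.
It fails at once if the lid is slammed: it turns faster than 1.5 rad/s (0.25 m/s at its front edge) within the last 0.3 rad before it is shut (value of joint lid below 0.3 rad and velocity of joint lid below -1.5 rad/s).
It also fails if it takes over 38 s, if anything falls off the work surface, if the arm or the gripper's body presses on something with over 40 N, if the wrist force passes 120 N, or if a joint passes its speed limit or range.

### The arm

A 6-joint arm with a two-finger parallel gripper is mounted at the origin on a cart in front of the work surface, level with it; the furniture and walls round the work are solid. World frame = base frame: x ahead of the robot, y to its left, z up, the work surface at z = 0. Lengths are in mm, angles in degrees, forces in N, time in s.
With the tool pointing down it reaches from about 350 to 975 mm from the base axis. Payload 4.9 kg.
Tool frame: the origin (TCP) lies on the centre line of the jaws, within the pads' length; the fingertips stand env.tip_reach ahead of it and the grasp point (between the pads) lies 5 mm behind it (env.tip_reach is the distance from the TCP to the fingertips, in mm); z points along the fingers, y is the direction in which the jaws open and shut (so a half turn about z gives the same grasp; the last joint's range is limited). The gripper opens to 85 mm and grips with 20 to 120 N. Pads are 22 mm wide; open, the fingers measure 114 mm over their backs; the gripper's body (76 mm by 85 mm) begins 54 mm behind the grasp point. The pads swing forward as they close: fully open they stand 13 mm farther back than shut.
Start: joints at [63.598, 3.019, 92.412, -0, 84.569, -6.818], TCP at [209.479, 588.83, 245.304] pointing down, gripper open.
Joint ranges: [-172.51, 172.51], [-57.92, 126.97], [3.15, 148.05], [-58.71, 238.71], [5.1, 150.11], [-179.66, 179.66]. Speed limits (degrees/s): [147.25, 147.25, 180, 180, 180, 180].

### API

Orientations are given as [roll, pitch, yaw] about the fixed x, y, z axes, in that order (R = Rz(yaw) Ry(pitch) Rx(roll)).
In Python, from bench import env gives the robot as it stands.
- The arm moves only by the tool servo_tool, never from a script. Its argument "commands" is text: rows parted by semicolons, each of 7 numbers parted by spaces: the shift along the tool's x, y, z in cm, then the turn, a rotation vector about the tool's x, y, z in rad, then the opening, from 0 (shut) to 1 (fully open). A call has exactly 10 rows; each row shifts and turns the commanded pose from where the row before left it, along the tool's axes as they then stand; what a row does not reach is not made up. A row lasts 1/12 s, in which the tool goes at most 41.7 mm and 7.16 degrees, less where a joint would pass 70% of its speed; a pose out of reach is approached as far as the arm can. A call is refused whole if a number of a shift passes 4.17 or a number of a turn 0.125, either way. A call with a gripper value outside its range is refused whole. The fingers move at their own pace and stop on an object; "grip_force" is the grip in N (left out, the last holds). Time passes only in rows, so rows that do not move let the fingers close, or fill a call up. It gives the time, the measured TCP pose, the force and the opening at its end, in the units of the state.
- env.read_state(): the state, without advancing time (a new reading comes with each control period).
- env.camera(name): name is "side" or "top" or "wrist"; returns (picture, depth): 420x560x3 uint8, red, green, blue; 420x560 float32, mm along the optical axis (not along the pixel's ray), 0 where there is no reading.
- env.camera_params(name): a dict with "K" (3x3 intrinsics, pixels), "D" ([k1, k2, p1, p2, k3] as OpenCV has them; the pictures are not rectified), "world_from_camera" (4x4, takes a point from camera to world coordinates); the wrist camera has in their place "T_tool_cam" (4x4, takes a point from camera to tool coordinates, whose origin is the TCP and whose axes are the flange's). Camera axes: x right, y down, z forward; pixel columns grow to the right and rows downward; lengths in mm; the calibration is good to about 2 mm. A picture is of the moment at which its call begins: read the wrist's pose just before it. camera_params takes no time and is no camera call.
- env.sign_off(): hands the job in, once; it reports no verdict.
Trained networks look in the newest picture that a camera, given by its name, has taken for a name from the list of things; names that differ only in an ending like _2 or _b are one class to them, and where a whole thing is asked for, a point or a joint stands for the part that bears it (a point fixed in the world has none). Each returns a list of dicts, best first, with "p" (0 to 1); they miss things now and then, are a little off and sometimes report something else, mostly with a low value. They report only what shows in the picture. A call takes as long as a camera call.
- env.boxes_of(label, camera): "point" ([x, y, z] in mm, in world coordinates, good to about 4 mm: the middle of the surface that is visible of it).
The state is a dict: "time": time; "joint_positions": joint angles; "joint_velocities": joint speeds; "joint_torque": joint torques, N m; "tool_pos": TCP position; "ee_rot": TCP orientation; "wrist_force": force on the tool from outside, world axes, zero at the start; "ft_torque": the same for the moment, N m; "gripper_width": opening from 0.0 (shut) to 1.0 (fully open).
Only numpy, scipy, OpenCV 4.12 (cv2) and the standard library are available. Lean on these libraries where they do the work, as an engineer would, in place of code of your own. Each camera call takes 0.05 s, during which the arm holds its last target.

## Working session

There is one attempt and no reset: what is moved stays moved. The work goes in short steps, Python scripts to look and compute and a tool call to move; the robot and the scene stay as the last step left them, time stands still between calls to the robot, and variables do not carry over. Pictures are saved under pics/ and viewed, and the job is handed in when it is done.

Besides the shell and the picture viewer there is one more tool, called after ">>>" by a JSON object that holds its "method" and its "body", one argument or row to a line. servo_tool: Moves the arm, as the interface text tells. Its arguments: {"type":"object","properties":{"commands":{"type":"string"},"grip_force":{"type":"number"}},"required":["commands"]}

```bash
mkdir -p pics; ls
cat > h.py <<'E'
from bench import env
import numpy as np, cv2
def snap(cam,name):
    p,d=env.camera(cam); cv2.imwrite(f'pics/{name}.png',cv2.cvtColor(p,cv2.COLOR_RGB2BGR)); return p,d
def pts(cam,uv,d):
    P=env.camera_params(cam);u,v=uv;z=float(d[v,u])
    n=cv2.undistortPoints(np.array([[[u,v]]],float),np.array(P['K']),np.array(P['D']))[0,0]
    return (np.array(P['world_from_camera'])@[n[0]*z,n[1]*z,z,1])[:3]
E
python3 - <<'E'
from h import *
np.set_printoptions(suppress=True,precision=1)
s=env.read_state();print(s,env.tip_reach)
for c in('side','top'):
    p,d=snap(c,c+'0'); np.save(f'pics/{c}0.npy',d)
    for l in('knuckle_knob','lid_front'):
        for r in env.boxes_of(l,c)[:2]:print(c,l,r)
E
```

```text
pics
{'time': 0.0, 'joint_positions': array([63.6,  3.1, 92.5,  0. , 84.6, -6.8]), 'joint_velocities': array([ 0. ,  0.1, -0. , -0.1,  0. ,  0. ]), 'joint_torque': array([ -0. , -39.4, -37. ,  -0. ,   0. ,  -0. ]), 'tool_pos': array([209.2, 588.3, 244.1]), 'ee_rot': array([-179.9,   -0. ,  160.4]), 'wrist_force': array([ 1. ,  0.2, -0.3]), 'ft_torque': array([-0.,  0.,  0.]), 'gripper_width': 1.00099193825925} 14.0
side knuckle_knob {'point': [522.3, 194.2, 153.2], 'p': 0.7}
side lid_front {'point': [592.8, 225.0, 221.0], 'p': 0.7}
top knuckle_knob {'point': [513.2, 199.0, 154.3], 'p': 0.81}
top lid_front {'point': [573.6, 247.5, 274.4], 'p': 0.87}
```

View pics/side0.png

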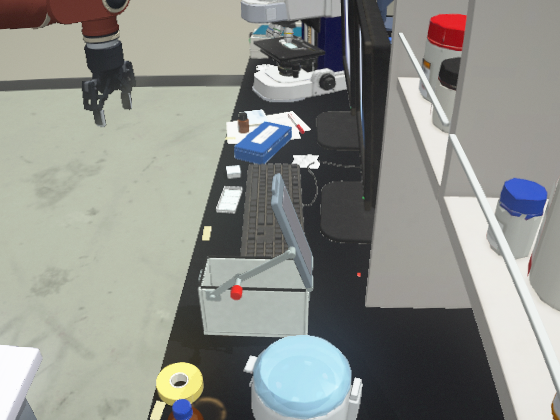

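View pics/top0.png

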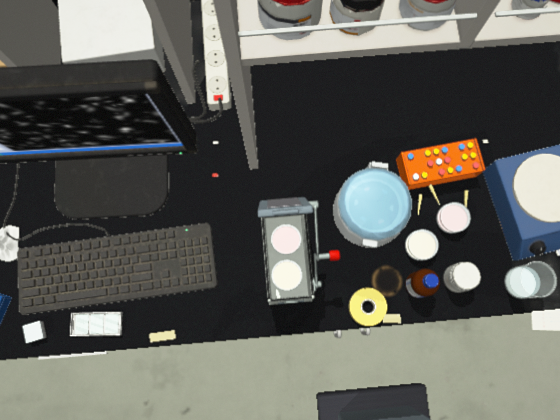

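Run:
```python
from h import *
np.set_printoptions(suppress=True,precision=1)
d=np.load('pics/top0.npy')
for n,uv in dict(knobL=(331,255),knobM=(335,255),knobR=(338,255),bath=(372,205),bathFr=(370,242),bathL=(342,215),handle=(370,243),lidTopL=(262,202),lidTopM=(285,202),lidTopR=(308,202),lidfaceM=(285,211),frontL=(270,300),frontR=(308,298),bottle=(428,282),cup=(386,278),tape=(358,300),tapeR=(372,292),cornFR=(313,299),cornFL=(268,301),rimR1=(313,280),rimR2=(312,240),rimL1=(267,280),rimL2=(265,235)).items(): print(n,uv,pts('top',uv,d))
P=env.camera_params('top');print(np.array(P['world_from_camera']))
# whole cloud
h,w=d.shape
uu,vv=np.meshgrid(np.arange(w),np.arange(h))
n=cv2.undistortPoints(np.stack([uu.ravel(),vv.ravel()],1)[:,None].astype(float),np.array(P['K']),np.array(P['D']))[:,0]
z=d.ravel();W=(np.c_[n*z[:,None],z,np.ones_like(z)]@np.array(P['world_from_camera']).T)[:,:3].reshape(h,w,3)
def sel(W,lo,hi):
    m=((W>lo)&(W<hi)).all(2); return W[m]
np.save('pics/Wtop.npy',W)
L=sel(W,[540,190,140],[700,340,330]);print('lid',len(L),L.min(0),L.max(0))
for zz in range(140,320,15):
    q=L[(L[:,2]>=zz)&(L[:,2]<zz+15)]
    if len(q):print(zz,len(q),q.min(0),q.max(0))
d=np.load('pics/side0.npy')
for n,uv in dict(knob=(236,292),lidtop=(277,178),lidNearBot=(308,285),lidmid=(293,230),cFR=(206,295),cBR=(309,298),bot=(206,330)).items(): print('side',n,uv,pts('side',uv,d))
```

```text
knobL (331, 255) [513.  173.9 157.7]
knobM (335, 255) [512.7 166.7 155.4]
knobR (338, 255) [511.8 161.9 159. ]
bath (372, 205) [606.8  81.6 106.7]
bathFr (370, 242) [540.7  89.3  81.6]
bathL (342, 215) [596.9 137.2  85.4]
handle (370, 243) [539.1  89.1  79.2]
lidTopL (262, 202) [618.4 286.4 158.3]
lidTopM (285, 202) [602.  246.8 211.9]
lidTopR (308, 202) [597.1 208.8 218.4]
lidfaceM (285, 211) [569.  249.9 292.3]
frontL (270, 300) [446.8 287.4 117.4]
frontR (308, 298) [444.4 219.1 117.4]
bottle (428, 282) [454.3  -3.  106.3]
cup (386, 278) [475.6  51.5   2.8]
tape (358, 300) [436.1 116.1  21.1]
tapeR (372, 292) [449.4  86.   18.2]
cornFR (313, 299) [447.  203.   -5.3]
cornFL (268, 301) [445.6 291.2 113.8]
rimR1 (313, 280) [475.7 207.  117.5]
rimR2 (312, 240) [566.7 193.6   2.6]
rimL1 (267, 280) [482.8 289.8 120. ]
rimL2 (265, 235) [565.8 286.8 115.9]
[[  -0.1   -1.     0.2  402.2]
 [  -1.     0.1   -0.   266.2]
 [  -0.    -0.2   -1.  1051.9]
 [   0.     0.     0.     1. ]]
lid 1009 [540.8 193.  140.1] [625.5 292.6 297.8]
140 29 [620.4 210.5 140.1] [625.5 290.2 152.9]
155 41 [543.5 199.  155.1] [620.9 291.8 169.8]
170 57 [540.8 196.3 170.8] [615.6 289.7 185. ]
185 74 [556.2 196.2 185.1] [611.  291.2 200. ]
200 96 [580.4 193.  200.2] [605.4 290.8 213.3]
215 40 [595.  208.8 215.3] [601.  292.4 229.4]
230 48 [589.8 208.7 230.3] [595.9 290.  243.9]
245 42 [585.1 211.  246.3] [590.7 291.6 259.3]
260 119 [565.9 210.7 260.3] [586.  291.1 274.8]
275 360 [564.1 208.1 275.7] [579.1 292.6 289.8]
290 103 [564.4 230.4 290.2] [570.8 269.8 297.8]
side knob (236, 292) [515.6 159.1 155.8]
side lidtop (277, 178) [572.5 276.4 284. ]
side lidNearBot (308, 285) [623.1 207.6 129.5]
side lidmid (293, 230) [598.5 223.7 225.2]
side cFR (206, 295) [458.7 203.4 105.2]
side cBR (309, 298) [625.5 210.5  98.4]
side bot (206, 330) [449.2 210.   14.8]
```

Run:
```python
import cv2
i=cv2.imread('pics/top0.png');cv2.imwrite('pics/topz.png',cv2.resize(i[170:320,230:410],None,fx=4,fy=4,interpolation=cv2.INTER_CUBIC))
```

```text
(no output)
```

View pics/topz.png

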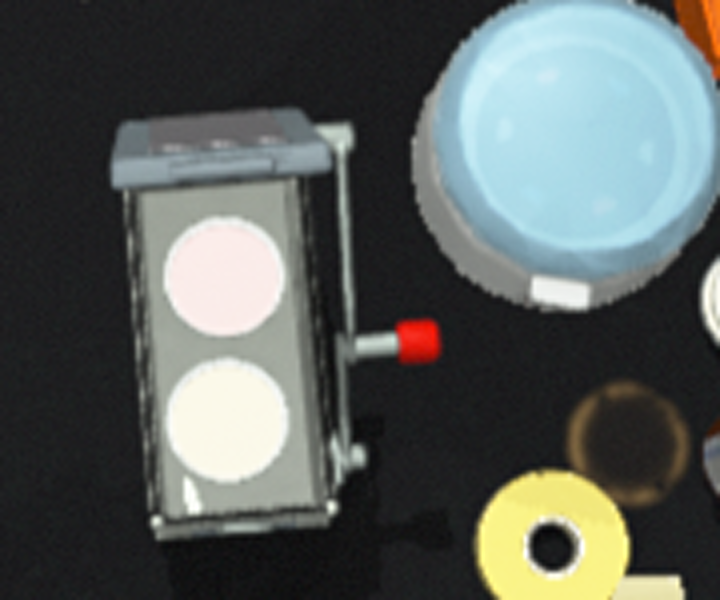

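>>> {"method": "servo_tool", "body": {
  "commands": "0 0 0 0 0 -0.114 0;0 0 0 0 0 -0.114 0;0 0 0 0 0 -0.114 0;-2.2 -3 0 0 0 0 0;-2.2 -3 0 0 0 0 0;-2.2 -3 0 0 0 0 0;-2.2 -3 0 0 0 0 0;-2.2 -3 0 0 0 0 0;-2.2 -3 0 0 0 0 0;-2.2 -3 0 0 0 0 0"
}}

```text
time: 1.13
tool_pos: [364.2, 377.3, 245.4]
ee_rot: [180.0, 0.0, -180.0]
wrist_force: [1.6, 0.2, -0.1]
gripper_width: -0.002
```

>>> {"method": "servo_tool", "body": {
  "commands": "-2.2 -3 0 0 0 0 0;-2.2 -3 0 0 0 0 0;-2.2 -3 0 0 0 0 0;-2.2 -3 0 0 0 0 0;-2.2 -3 0 0 0 0 0;-2.2 -3 0 0 0 0 0;-2.2 -3 0 0 0 0 0;0 0 0 0 0 0 0;0 0 0 0 0 0 0;0 0 0 0 0 0 0"
}}

```text
time: 1.97
tool_pos: [517.3, 169.0, 245.1]
ee_rot: [180.0, -0.0, 180.0]
wrist_force: [0.0, -0.9, -0.4]
gripper_width: 0.0
```

Run:
```python
from h import *
snap('side','side1');snap('wrist','w1')
a=cv2.imread('pics/side1.png');b=cv2.imread('pics/w1.png')
cv2.imwrite('pics/c1.png',np.vstack([cv2.resize(a[120:345,150:430],None,fx=1.33,fy=1.33),cv2.resize(b,(372,280))]))
for c in('side','wrist'):print(env.boxes_of('knuckle_knob',c)[:1])
```

```text
[{'point': [520.2, 195.0, 157.1], 'p': 0.9}]
[{'point': [510.7, 198.7, 151.3], 'p': 0.83}]
```

View pics/c1.png

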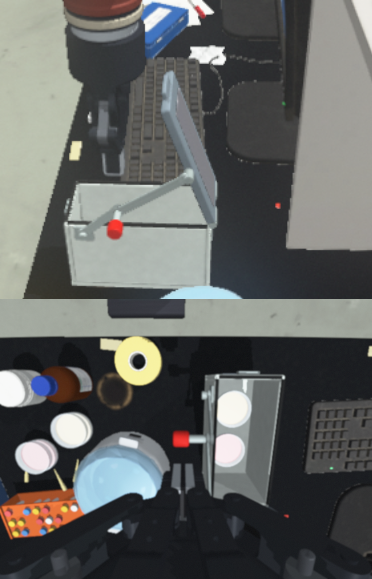

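>>> {"method": "servo_tool", "body": {
  "commands": "0 0 1.2 0 0 0 0;0 0 1.2 0 0 0 0;0 0 1.2 0 0 0 0;0 0 1.2 0 0 0 0;0 0 1 0 0 0 0;0 0 0.6 0 0 0 0;0 0 0.3 0 0 0 0;0 0 0 0 0 0 0;0 0 0 0 0 0 0;0 0 0 0 0 0 0"
}}

```text
time: 3.0
tool_pos: [518.1, 168.9, 179.2]
ee_rot: [180.0, 0.1, -180.0]
wrist_force: [-0.3, -0.4, 1.3]
gripper_width: -0.001
```

Run:
```python
from h import *
snap('side','side2');snap('top','t2')
a=cv2.imread('pics/side2.png');b=cv2.imread('pics/t2.png')
cv2.imwrite('pics/c2.png',np.vstack([cv2.resize(a[170:345,150:350],None,fx=2,fy=1.6),cv2.resize(b[160:320,250:410],(400,300))]))
```

```text
(no output)
```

View pics/c2.png

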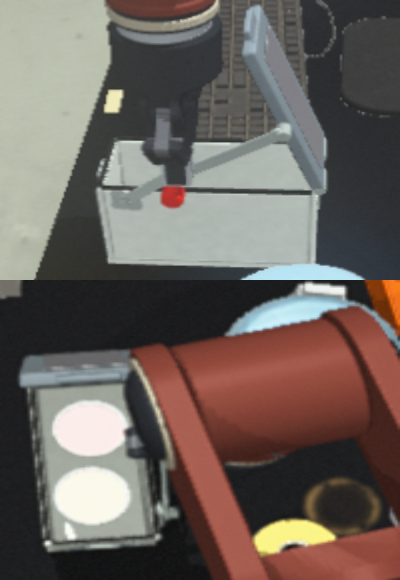

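>>> {"method": "servo_tool", "body": {
  "commands": "0 0 0.4 0 0 0 0;0 0 0.4 0 0 0 0;0 0 0.4 0 0 0 0;-0.1 0 0.4 0 0 0 0;-0.1 0 0.4 0 0 0 0;-0.1 0 0.4 0 0 0 0;-0.1 0 0.4 0 0 0 0;-0.1 0 0.4 0 0 0 0;-0.1 0 0.4 0 0 0 0;-0.1 0 0.4 0 0 0 0"
}}

```text
time: 3.93
tool_pos: [528.5, 169.2, 141.7]
ee_rot: [179.9, 0.6, -180.0]
wrist_force: [5.9, -0.8, 7.3]
gripper_width: 0.001
```

Run:
```python
from h import *
snap('side','side3')
a=cv2.imread('pics/side3.png')
cv2.imwrite('pics/c3.png',cv2.resize(a[160:345,150:350],None,fx=3,fy=3))
```

```text
(no output)
```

View pics/c3.png

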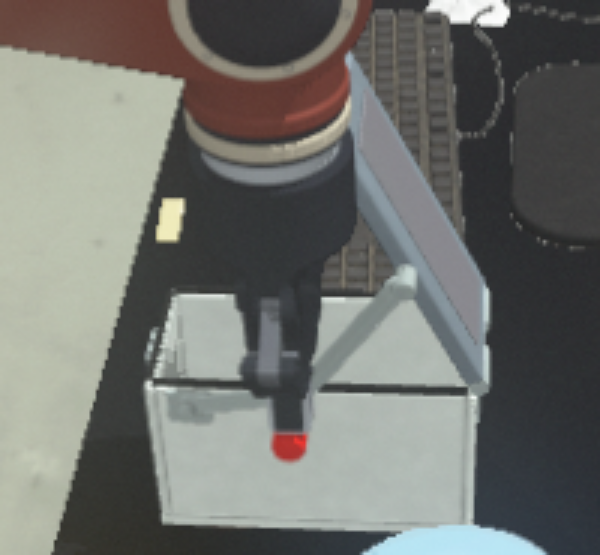

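>>> {"method": "servo_tool", "body": {
  "commands": "0 0 -1 0 0 0 0;0 0 -2 0 0 0 0;0 0 -2.2 0 0 0 0;0 0 -2.2 0 0 0 0;0 0 -2.2 0 0 0 0;0 0 -2.2 0 0 0 0;0 0 -2.2 0 0 0 0;0 0 -2.2 0 0 0 0;0 0 -2.2 0 0 0 0;0 0 -1 0 0 0 0"
}}

```text
time: 4.82
tool_pos: [525.0, 169.1, 335.9]
ee_rot: [180.0, 0.2, -180.0]
wrist_force: [0.6, -0.1, -0.1]
gripper_width: -0.005
```

Run:
```python
from h import *
np.set_printoptions(suppress=True,precision=1)
W=np.load('pics/Wtop.npy')
m=(W[...,2]>200)&(W[...,0]>600)&(W[...,0]<800)&(W[...,1]>50)&(W[...,1]<450)
q=W[m]
for lo in range(620,800,20):
    r=q[(q[:,0]>=lo)&(q[:,0]<lo+20)]
    if len(r):print(lo,len(r),r.min(0),r.max(0))
snap('side','side4')
a=cv2.imread('pics/side4.png')
cv2.imwrite('pics/c4.png',cv2.resize(a[100:345,150:450],None,fx=2,fy=2))
```

```text
700 1722 [702.5 397.7 204.5] [720.  450.  459.7]
720 4973 [720.   50.1 200.1] [740.  449.9 585.6]
740 4871 [740.   50.  200.1] [760.  449.7 561.8]
760 4098 [760.   50.4 205.7] [780.  293.2 537.3]
780 1066 [780.1  77.8 206.9] [800.  293.2 505.9]
```

View pics/c4.png

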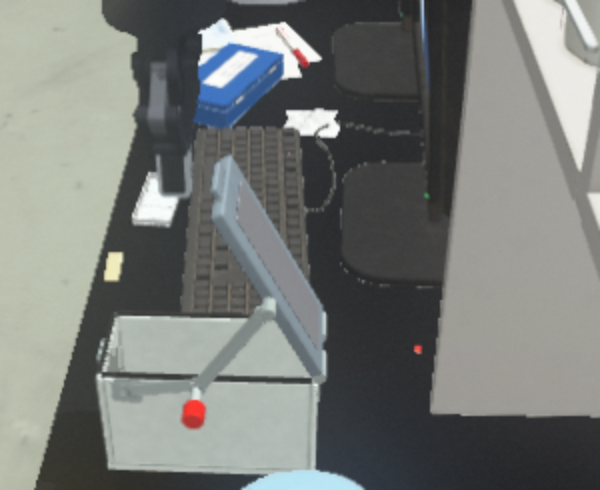

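>>> {"method": "servo_tool", "body": {
  "commands": "-1 1 0 0 0 0 0;-1 1 0 0 0 0 0;-1 1 0 0 0 0 0;-1 1 0 0 0 0 0;-1 1 0 0 0 0 0;-1 1 0 0 0 0 0;-1 1 0 0 0 0 0;-1 1 0 0 0 0 0;-0.8 0 0 0 0 0 0;0 0 0 0 0 0 0"
}}

```text
time: 5.7
tool_pos: [612.9, 248.7, 330.2]
ee_rot: [-179.9, -0.2, -180.0]
wrist_force: [0.7, 0.1, -0.8]
gripper_width: -0.001
```

>>> {"method": "servo_tool", "body": {
  "commands": "0 0 1 0 0 0 0;0 0 1 0 0 0 0;0 0 1 0 0 0 0;0 0 1 0 0 0 0;0 0 1 0 0 0 0;0 0 0.6 0 0 0 0;0 0 0.3 0 0 0 0;0 0 0 0 0 0 0;0 0 0 0 0 0 0;0 0 0 0 0 0 0"
}}

```text
time: 6.53
tool_pos: [612.9, 249.0, 274.3]
ee_rot: [180.0, 0.1, -180.0]
wrist_force: [0.1, -0.7, 0.1]
gripper_width: -0.001
```

Run:
```python
from h import *
p,d=snap('side','side5')
a=cv2.imread('pics/side5.png')
cv2.imwrite('pics/c5.png',cv2.resize(a[100:345,150:450],None,fx=2,fy=2))
```

```text
(no output)
```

View pics/c5.png

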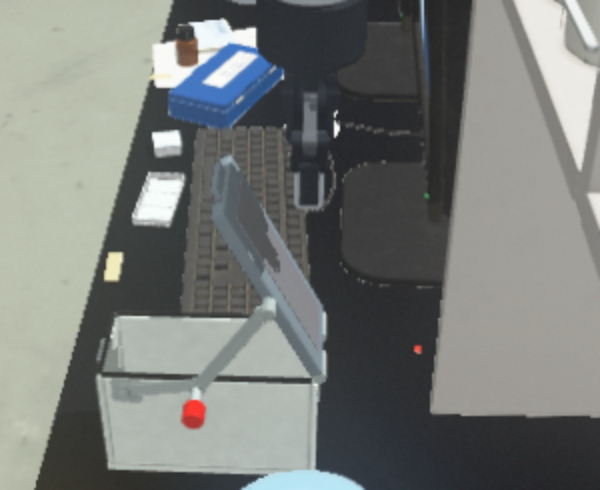

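>>> {"method": "servo_tool", "body": {
  "commands": "0.5 0 0 0 0 0 0;0.5 0 0 0 0 0 0;0.3 0 0 0 0 0 0;0.3 0 0 0 0 0 0;0.3 0 0 0 0 0 0;0.2 0 0 0 0 0 0;0.2 0 0 0 0 0 0;0.2 0 0 0 0 0 0;0.1 0 0 0 0 0 0;0 0 0 0 0 0 0"
}}

```text
time: 7.42
tool_pos: [586.4, 248.9, 273.3]
ee_rot: [180.0, 0.0, -180.0]
wrist_force: [-0.6, 0.3, 0.6]
gripper_width: -0.002
```

Run:
```python
import numpy as np
th=np.linspace(1.12,0,8)
c=lambda t:np.array([630-150*np.cos(t)+12*np.sin(t)+11,120+150*np.sin(t)+12*np.cos(t)+14])
for t in th:print(round(t,2),c(t).round(1))
```

```text
1.12 [586.4 274.2]
0.96 [564.8 263.8]
0.8 [545.1 250. ]
0.64 [527.9 233.2]
0.48 [513.5 213.9]
0.32 [502.4 192.6]
0.16 [494.8 169.7]
0.0 [491. 146.]
```

>>> {"method": "servo_tool", "body": {
  "commands": "0.43 0 0.2 0 0 0 0;0.43 0 0.2 0 0 0 0;0.43 0 0.2 0 0 0 0;0.43 0 0.2 0 0 0 0;0.43 0 0.2 0 0 0 0;0.4 0 0.28 0 0 0 0;0.4 0 0.28 0 0 0 0;0.4 0 0.28 0 0 0 0;0.4 0 0.28 0 0 0 0;0.4 0 0.28 0 0 0 0"
}}

```text
time: 8.25
tool_pos: [544.6, 249.1, 249.4]
ee_rot: [180.0, 0.0, -180.0]
wrist_force: [1.1, 0.3, 3.2]
gripper_width: 0.001
```

Run:
```python
from h import *
p,d=snap('side','side6')
a=cv2.imread('pics/side6.png')
cv2.imwrite('pics/c6.png',cv2.resize(a[100:345,150:450],None,fx=2,fy=2))
```

```text
(no output)
```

View pics/c6.png

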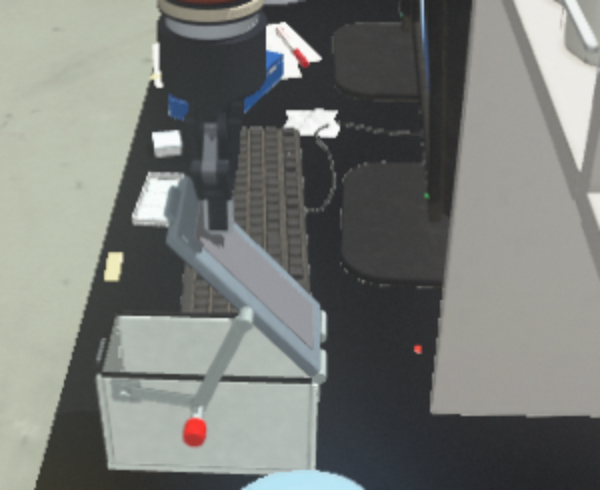

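>>> {"method": "servo_tool", "body": {
  "commands": "0.34 0 0.34 0 0 0 0;0.34 0 0.34 0 0 0 0;0.34 0 0.34 0 0 0 0;0.34 0 0.34 0 0 0 0;0.34 0 0.34 0 0 0 0;0.29 0 0.39 0 0 0 0;0.29 0 0.39 0 0 0 0;0.29 0 0.39 0 0 0 0;0.29 0 0.39 0 0 0 0;0.29 0 0.39 0 0 0 0"
}}

```text
time: 9.13
tool_pos: [513.1, 248.9, 212.2]
ee_rot: [-180.0, -0.0, -180.0]
wrist_force: [0.6, 0.4, 3.7]
gripper_width: 0.0
```

>>> {"method": "servo_tool", "body": {
  "commands": "0.2 0 0.36 0 0 0 0;0.2 0 0.36 0 0 0 0;0.2 0 0.36 0 0 0 0;0.18 0 0.36 0 0 0 0;0.18 0 0.36 0 0 0 0;0.18 0 0.36 0 0 0 0;0.1 0 0.3 0 0 0 0;0.1 0 0.3 0 0 0 0;0.1 0 0.3 0 0 0 0;0.1 0 0.3 0 0 0 0"
}}

```text
time: 9.97
tool_pos: [498.0, 248.9, 178.8]
ee_rot: [-180.0, -0.0, -180.0]
wrist_force: [-1.5, -0.1, 3.7]
gripper_width: 0.003
```

Run:
```python
from h import *
p,d=snap('side','side7')
a=cv2.imread('pics/side7.png')
cv2.imwrite('pics/c7.png',cv2.resize(a[100:345,150:450],None,fx=2,fy=2))
```

```text
(no output)
```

View pics/c7.png

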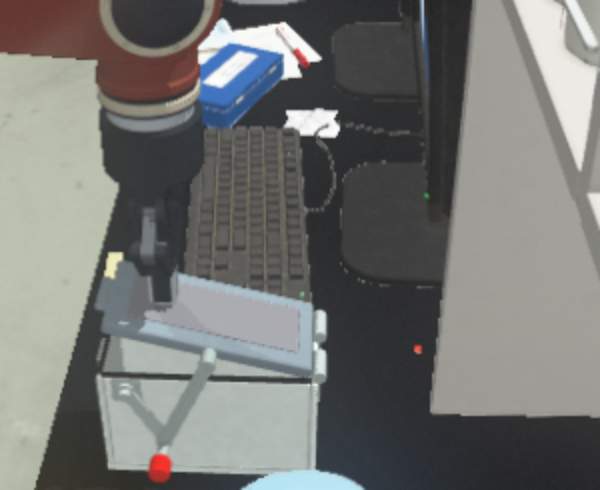

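>>> {"method": "servo_tool", "body": {
  "commands": "0.08 0 0.3 0 0 0 0;0.08 0 0.3 0 0 0 0;0.08 0 0.3 0 0 0 0;0.08 0 0.3 0 0 0 0;0.08 0 0.3 0 0 0 0;0.04 0 0.3 0 0 0 0;0.04 0 0.3 0 0 0 0;0.02 0 0.3 0 0 0 0;0 0 0.2 0 0 0 0;0 0 0.2 0 0 0 0"
}}

```text
time: 10.85
tool_pos: [493.0, 248.8, 150.7]
ee_rot: [-180.0, -0.0, -180.0]
wrist_force: [-2.1, 0.2, 2.7]
gripper_width: -0.002
```

>>> {"method": "servo_tool", "body": {
  "commands": "0 0 0.2 0 0 0 0;0 0 0.2 0 0 0 0;0 0 0.1 0 0 0 0;0 0 0.1 0 0 0 0;0 0 0 0 0 0 0;0 0 0 0 0 0 0;0 0 0 0 0 0 0;0 0 0 0 0 0 0;0 0 0 0 0 0 0;0 0 0 0 0 0 0"
}}

```text
time: 11.68
tool_pos: [493.1, 248.9, 146.0]
ee_rot: [-180.0, -0.0, -180.0]
wrist_force: [-4.7, -0.6, 5.5]
gripper_width: 0.005
```

>>> {"method": "servo_tool", "body": {
  "commands": "0 0 0.1 0 0 0 0;0 0 0.1 0 0 0 0;0 0 0.1 0 0 0 0;0 0 0 0 0 0 0;0 0 0 0 0 0 0;0 0 0 0 0 0 0;0 0 0 0 0 0 0;0 0 0 0 0 0 0;0 0 0 0 0 0 0;0 0 0 0 0 0 0"
}}

```text
time: 12.52
tool_pos: [493.2, 249.0, 145.9]
ee_rot: [-180.0, -0.0, -180.0]
wrist_force: [-12.1, -3.5, 18.9]
gripper_width: -0.0
```

Run:
```python
from h import *
p,d=snap('side','side8')
print(env.read_state()['wrist_force'])
a=cv2.imread('pics/side8.png')
cv2.imwrite('pics/c8.png',cv2.resize(a[150:345,150:350],None,fx=3,fy=3))
```

```text
[-11.78883986  -4.1217524   19.35072075]
```

View pics/c8.png

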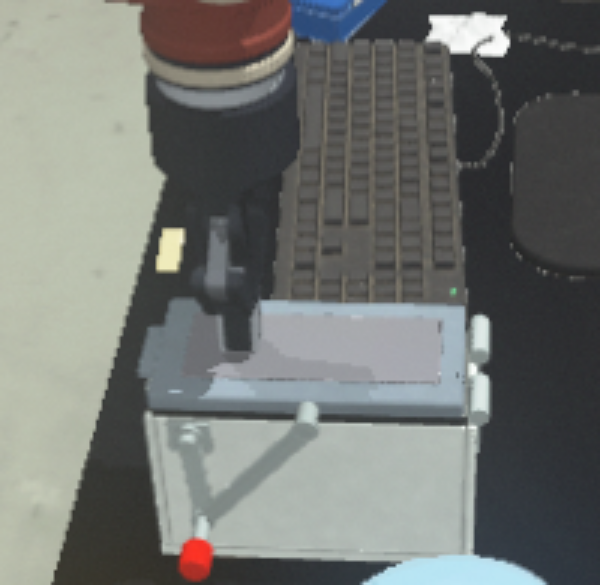

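Hard stop reached (19 N, no further travel) and the lid looks level. Backing off upward.

>>> {"method": "servo_tool", "body": {
  "commands": "0 0 -0.2 0 0 0 0;0 0 -0.3 0 0 0 0;0 0 -0.5 0 0 0 0;0 0 -1 0 0 0 0;0 0 -2 0 0 0 0;0 0 -2 0 0 0 0;0 0 -2 0 0 0 0;0 0 -2 0 0 0 0;0 0 0 0 0 0 0;0 0 0 0 0 0 0"
}}

```text
time: 13.4
tool_pos: [494.0, 249.1, 243.9]
ee_rot: [179.9, 0.2, -180.0]
wrist_force: [0.7, 0.8, -0.0]
gripper_width: -0.002
```

Run:
```python
from h import *
np.set_printoptions(suppress=True,precision=1)
p,d=snap('side','side9')
print(env.read_state()['wrist_force'])
a=cv2.imread('pics/side9.png')
cv2.imwrite('pics/c9.png',cv2.resize(a[150:345,150:350],None,fx=3,fy=3))
for uv in [(212,272),(240,265),(270,265),(290,268),(212,280),(295,280)]:print(uv,pts('side',uv,d))
```

```text
[0.5 0.  0.2]
(212, 272) [467.1 229.2 132.5]
(240, 265) [511.3 246.6 134.2]
(270, 265) [560.5 249.7 133.3]
(290, 268) [593.5 244.9 132. ]
(212, 280) [469.6 211.4 131.1]
(295, 280) [602.4 214.  133.6]
```

View pics/c9.png

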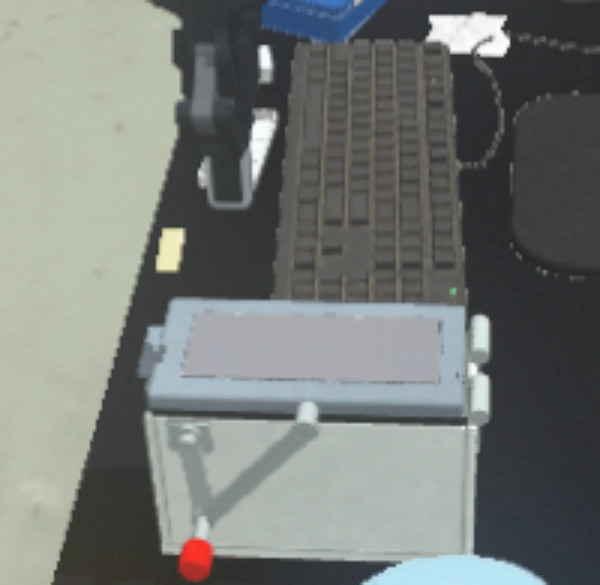

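The lid is level: its top is at about 132 mm both front and back, and the robot is clear of it.

```bash
python3 -c "
from bench import env
print(env.sign_off())"
```

```text
the job is handed in; nothing more can be done
None
```

The lid is shut, and I handed the job in at about 13.5 s of the 38 s allowed; no verdict was reported.

- **Breaking the stay:** I pressed the red knob down about 29 mm with the closed fingertips. The side picture then showed the stay folded with the lid still raised. I did not measure either angle directly.
- **Lowering the lid:** I put the fingertips behind the lid and drew it down along its arc over about 4 s. The commanded speed was about 0.35–0.4 rad/s at first and slower near the end. I pressed until the lid stopped moving, at about 19 N upward on the wrist, then backed the tool about 100 mm straight up.
- **Last checks:** Six depth points on the lid's top read 131 to 134 mm front to back, against 132 mm when shut. The side picture showed the lid level. The wrist force was near zero, with the gripper well clear.
- **Disagreement along the way:** The network's knuckle_knob positions (y about 194–199 mm) did not match the red knob in the depth images (about 168 mm). It seems to mark the stay as a whole, so I used the depth value.

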